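# Bolt the lid of an instrument transit case

### The arm

A 6-joint arm with a two-finger parallel gripper is mounted at the origin on the work surface. World frame = base frame: x ahead of the robot, y to its left, z up, the work surface at z = 0. Lengths are in m, angles in degrees, forces in N, time in s.
With the tool pointing down it reaches from about 0.4 to 0.825 m from the base axis. Payload 7 kg.
Tool frame: the origin (TCP) lies on the centre line of the jaws, within the pads' length; the fingertips stand r.tip_reach ahead of it and the grasp point (between the pads) is the TCP (r.tip_reach is the distance from the TCP to the fingertips, in m); z points along the fingers, y is the line along which they close (so a half turn about z gives the same grasp; the last joint's range is limited). The gripper opens to 88 mm and grips with 3 to 60 N. Pads are 19 mm wide; open, the fingers measure 130 mm over their backs; the gripper's body (78 mm by 193 mm) begins 47 mm behind the grasp point.
Start: joints at [82.741, 20.546, 0.682, 0, -70.136, -16.507], TCP at [0.272, 0.618, 0.246] pointing down, gripper open.
Joint ranges: [-176.03, 176.03], [-82.01, 121.73], [-58.28, 71.71], [-173.87, 95.51], [-174.79, -0.11], [-173.66, 173.66]. Speed limits (degrees/s): [136.94, 136.94, 172.46, 180, 180, 180].

### API

Orientations are given as [roll, pitch, yaw] about the fixed x, y, z axes, in that order (R = Rz(yaw) Ry(pitch) Rx(roll)).
In Python, from plant import sensors, cams, r gives the robot as it stands.
- The arm moves only by the tool drive_tool, never from a script. Its argument "rows" is a list of rows, each an object of numbers: "fingers": the gripper's target within -1 to 1 (fully open at 1, half-way at 0, shut at -1); "x", "y", "z": the shift along the tool's x, y, z in m; "spin": the turn about the tool's z in rad. A call has 1 to 10 rows; each row is the pose to reach, as a shift and turn from the pose commanded when the call began, along the tool's axes at that moment; what a row does not reach only later rows make up. A row lasts 1/8 s, in which the tool goes at most 62.5 mm and 10.7 degrees, less where a joint would pass 70% of its speed; a pose out of reach is approached as far as the arm can. A call with a gripper value outside its range is refused whole. The fingers move at their own pace and stop on an object; "newtons" is the grip in N (left out, the last holds). Time passes only in rows, so rows that repeat a pose let the fingers close. It gives the time, the measured TCP pose, the force, the opening and the grip force at its end, in the units of the state.
- sensors.get_state(): the state, without advancing time (a new reading comes with each control period).
- cams.capture(name): name is "side" or "top" or "wrist"; returns a dict with "pixels" (400x640x3 uint8, red, green, blue), "intrinsics" (3x3 intrinsics, pixels), "k1" (the pictures are not rectified: a ray, as slopes to the right and down, at radius r is drawn at 1 + k1 r^2 times it, then the intrinsics apply), "eye" and "orientation" of the camera in the world; the wrist camera has in their place "T_tool_cam" (4x4, takes a point from camera to tool coordinates, whose origin is the TCP and whose axes are the flange's). Camera axes: x right, y up, looking along -z (the intrinsics and any distortion apply to the point x, -y, -z); pixel columns grow to the right and rows downward; lengths in m; the calibration is good to about 2 mm. A picture is of the moment at which its call begins: read the wrist's pose just before it. There is no depth.
- r.close_job(): hands the job in; it is judged then, once.
The state is a dict: "time_s": time; "joints": joint angles; "qd": joint speeds; "joint_torque": joint torques, N m; "tcp_pos": TCP position; "eef_rot": TCP orientation; "contact_force": force on the tool from outside, world axes, zero at the start; "moment": the same for the moment, N m; "gripper_width": finger opening in m; "gripper_force": force on a finger pad.
Only numpy, scipy, OpenCV 4.12 (cv2) and the standard library are available. Lean on these libraries where they do the work, as an engineer would, in place of code of your own. Each camera call takes 0.05 s, during which the arm holds its last target. There are 200 camera calls.

### The job

Bolt the lid of the black instrument transit case on the bench: hold the red spring safety catch down with one fingertip and, keeping it held, push the bolt's yellow handle with the other finger until the bolt is fully home in its keep. Then let go of the catch so that it springs up and locks the bolt, and move clear. Only press and push: do not grip or force the handle, do not lift the lid, and leave the tools and other things where they are.

Things in the scene. Friction and masses are not known exactly. Their poses are not given: they have to be found in the camera images.
- case: black instrument transit case with aluminium edges on the bench, too heavy to shift: 280 (its x) x 540 (its y) x 135 mm high. Origin at the centre of its underside, z up. Top in two flush halves: hinged lid (y below +28 mm) and fixed half. The bolt and its catch sit on the lid; the bolt slides along the case's +y into the keep
- keep (a point): steel staple on the fixed half of the top, on the bolt's line, that receives the bolt: 26 mm across, 16 mm long (along the case's y), 27 mm high; point at its middle, where it meets the top, 135 mm above the bench
- lid (a joint): angle of the hinged lid: 0 shut, as at the start; grows as it is lifted. Pressing on it does not move it
- bolt_handle: the bolt's upright yellow handle: flat tab 26 mm wide (x), 10 mm thick (y, the sliding direction; push its -y face), on a 12 mm steel rod. Origin under the tab at the rod's top, 20 mm above the lid; the tab spans 2 to 38 mm above it. Axes as the case's. Guide straps 24 mm above the lid: near edges 45 mm behind (-y) and 69 mm ahead of its start; else only the rod between
- bolt (a joint): travel of the bolt in m: 0 fully drawn, 0.036 fully home at its end stop; it starts at 0 to 0.0015. With the catch up it has only 2 mm of play at either end. It slides with about 3 N of friction and stays where it is left
- catch_plate: red ribbed push plate, top of the spring catch: 26 mm wide (x), 72 mm long (y), its middle 54 mm from the bolt's line on the -x side, level along y with the drawn handle. Origin at the centre of its top face, 34 mm above the lid when up; pressed anywhere it sinks 8 mm, level, to 4 mm above its 36 x 84 mm steel housing and 6 mm above the rod's top. A finger can slide along it. Axes as the case's
- catch (a joint): how far the catch is pressed, in m: 0 up, 0.008 fully down. Its spring takes about 3 N to start and 6.5 N fully down. Unless pressed more than 5 mm its nose blocks the bolt at both ends of the travel; let go with the bolt home, it springs up behind the bolt's lug
- wax_tin_mid (a point): brass-coloured tin of wax, 72 mm across, 28 mm high, standing on the fixed half of the case's top; point at its centre
- screwdriver_grip (a point): screwdriver with red handle, about 200 mm long, lying on the lid near the lid's hinges; point on its handle
- finger_plane_mid (a point): little brass finger plane, 70 x 26 mm and 35 mm high, standing on the fixed half of the case's top; point at its middle
- glue_mid (a point): white glue bottle, 60 mm across, 160 mm high, standing on the bench; point at its middle
- mug_mid (a point): blue mug, 80 mm across, 95 mm high, standing on the bench; point at its middle

How it is judged:
By the outcome, as a careful person would: the job done as asked, in the order asked, and still so for the second after the job is handed in, with the robot touching nothing.
It also fails if it takes over 45 s, if anything falls off the work surface, if the arm or the gripper's body presses on something with over 40 N, if the wrist force passes 120 N, or if a joint passes its speed limit or range.

## Working session

There is one attempt and no reset: what is moved stays moved. The work goes in short steps, Python scripts to look and compute and a tool call to move; the robot and the scene stay as the last step left them, time stands still between calls to the robot, and variables do not carry over. Pictures are saved under pics/ and viewed, at most 10 in all, crops included, and the job is handed in when it is done.

Besides the shell and the picture viewer there is one more tool, called after ">>>" as a command line: name --argument value ..., lists and objects as JSON in quotes. drive_tool: Moves the arm, as the interface text tells. Its arguments: {"type":"object","properties":{"rows":{"type":"array"},"newtons":{"type":"number"}},"required":["rows"]}

```bash
mkdir -p pics; ls
cat > h.py <<'E'
import numpy as np, cv2
from plant import sensors, cams, r
from scipy.spatial.transform import Rotation as R
def snap(n,f):
    s=sensors.get_state(); c=cams.capture(n)
    cv2.imwrite('pics/'+f+'.png',c['pixels'][:,:,::-1]); 
    c['s']=s; np.save('pics/'+f+'.npy',c,allow_pickle=True); return c
def pose(c):
    if 'T_tool_cam' in c:
        T=np.eye(4);T[:3,:3]=R.from_euler('xyz',c['s']['eef_rot'],degrees=True).as_matrix();T[:3,3]=c['s']['tcp_pos']
        T=T@np.array(c['T_tool_cam']);return T[:3,3],T[:3,:3]
    o=np.array(c['orientation']); return np.array(c['eye']),(o if o.shape==(3,3) else R.from_euler('xyz',o,degrees=True).as_matrix())
def load(f): return np.load('pics/'+f+'.npy',allow_pickle=True).item()
def ray(c,u,v):
    K=np.array(c['intrinsics']);k=c['k1']
    p=np.array([(u-K[0,2])/K[0,0],(v-K[1,2])/K[1,1]]);q=p.copy()
    for _ in range(30): q=p/(1+k*(q@q))
    e,M=pose(c); return e,M@np.array([q[0],-q[1],-1])
def at_z(c,u,v,z):
    e,d=ray(c,u,v); return e+d*(z-e[2])/d[2]
def tri(obs):
    A=np.zeros((3,3));b=np.zeros(3)
    for c,u,v in obs:
        e,d=ray(c,u,v);d=d/np.linalg.norm(d);P=np.eye(3)-np.outer(d,d);A+=P;b+=P@e
    x=np.linalg.solve(A,b)
    return x,[np.linalg.norm((np.eye(3)-np.outer(d,d)/(d@d))@(x-e)) for e,d in [ray(*o) for o in obs]]
E
python3 - <<'E'
from h import *
for n in ['top','side','wrist']:
    c=snap(n,n+'1'); print(n,c.get('eye'),c.get('orientation'),c['intrinsics'],c['k1'],c.get('T_tool_cam'))
print(sensors.get_state(),r.tip_reach)
a=[load(n+'1')['pixels'][:,:,::-1] for n in ['top','side']]
E
```

```text
pics
top [4.05847740e-01 1.27733755e-03 1.38373909e+00] [  7.75362341  -0.17380524 -89.20730732] [[373.92747647   0.         321.9644952 ]
 [  0.         373.92747647 201.70108434]
 [  0.           0.           1.        ]] -0.06165362031955168 None
side [0.20383868 0.62873766 1.00789883] [  39.10796944   -0.20726846 -150.88592177] [[443.60305744   0.         318.83622056]
 [  0.         443.60305744 203.51164022]
 [  0.           0.           1.        ]] -0.09948066115522558 None
wrist None None [[293.98577818   0.         316.96031964]
 [  0.         293.98577818 190.70072547]
 [  0.           0.           1.        ]] -0.017796804067365977 [[-3.59847967e-04  9.67704446e-01  2.52087240e-01  6.68807026e-02]
 [ 9.99999922e-01  3.06965131e-04  2.49105896e-04 -7.87450359e-05]
 [ 1.63678890e-04  2.52087310e-01 -9.67704480e-01 -1.39111183e-01]
 [ 0.00000000e+00  0.00000000e+00  0.00000000e+00  1.00000000e+00]]
{'time_s': 0.15, 'joints': array([ 8.27404158e+01,  2.05831412e+01,  6.46124097e-01, -1.40453049e-02,
       -7.01369097e+01, -1.65075044e+01]), 'qd': array([ 0.07859313, -0.14921495,  0.13167678,  0.05330741,  0.01320161,
        0.1020638 ]), 'joint_torque': array([-5.10108057e-04, -5.83276033e+01,  2.93291295e+01,  7.00129107e+00,
        8.79694446e-03, -1.09274908e-04]), 'tcp_pos': array([0.27191806, 0.61742698, 0.24482922]), 'eef_rot': array([ 1.79925368e+02, -8.34646163e-03, -2.37718640e+01]), 'contact_force': array([-0.08432107, -0.02460851,  0.15701916]), 'moment': array([-0.01754167, -0.03313305, -0.07023999]), 'gripper_force': 0.0, 'gripper_width': 0.08731515650709258} 0.019
```

View pics/top1.png

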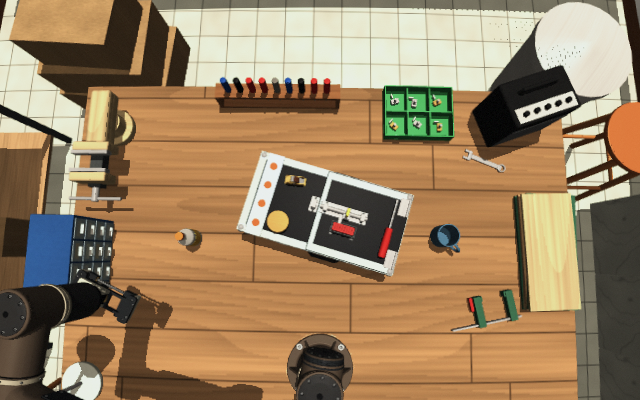

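View pics/wrist1.png

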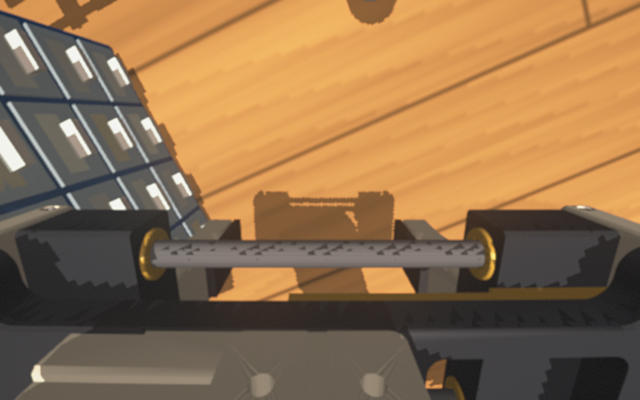

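The top view shows the case, with the catch plate near (342,229) and the handle near (348,213). I'll enlarge both fixed views.

Run:
```python
from h import *
a=cv2.imread('pics/top1.png')[140:290,225:425]
cv2.imwrite('pics/topc.png',cv2.resize(a,None,fx=4,fy=4,interpolation=cv2.INTER_CUBIC))
c=load('top1')
for u,v in [(342,229),(348,213),(321,205)]: print(at_z(c,u,v,.165))
```

```text
[ 0.48297164 -0.06665858  0.165     ]
[ 0.53566798 -0.08597053  0.165     ]
[0.56084293 0.00289357 0.165     ]
```

View pics/topc.png

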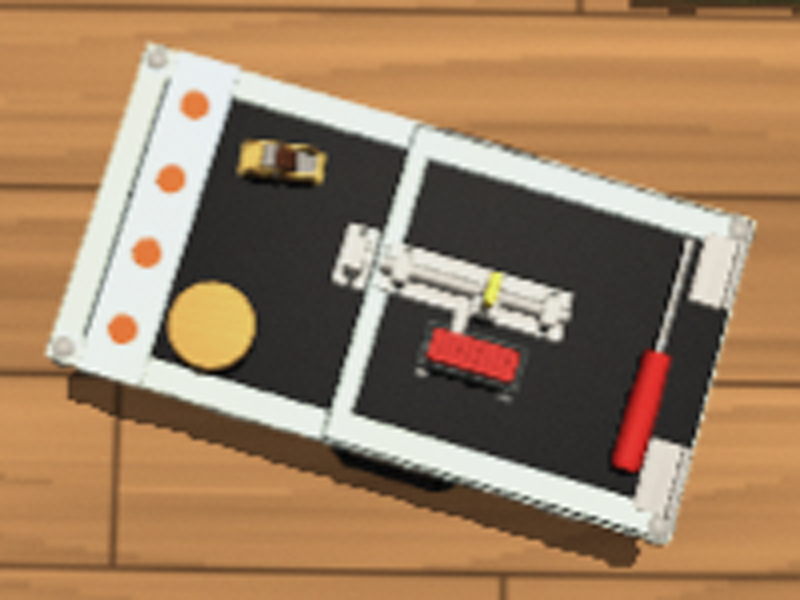

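View pics/side1.png

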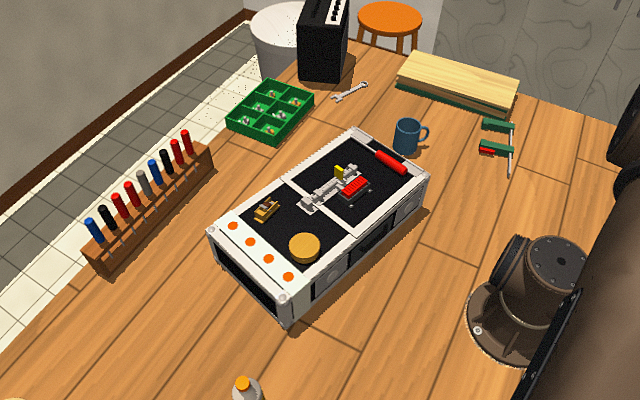

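The wrist view shows only bench and drawers. In the top crop, case +y points image left and slightly up, so the case yaw is about -17°. The handle is at crop (492,291) and the plate centre at (474,353). The side view confirms this: handle (343,170), plate (355,186). I'll move above them.

>>> drive_tool --rows '[{"x": 0.02,"y": 0.02,"z": -0.03,"spin": 0.05,"fingers": 1},{"x": 0.05,"y": 0.05,"z": -0.05,"spin": 0.15,"fingers": 1},{"x": 0.09,"y": 0.09,"z": -0.055,"spin": 0.28,"fingers": 1},{"x": 0.13,"y": 0.13,"z": -0.055,"spin": 0.42,"fingers": 1},{"x": 0.17,"y": 0.17,"z": -0.055,"spin": 0.56,"fingers": 1},{"x": 0.21,"y": 0.21,"z": -0.055,"spin": 0.7,"fingers": 1},{"x": 0.25,"y": 0.25,"z": -0.055,"spin": 0.84,"fingers": 1},{"x": 0.29,"y": 0.285,"z": -0.055,"spin": 0.96,"fingers": 1},{"x": 0.33,"y": 0.32,"z": -0.055,"spin": 1.08,"fingers": 1},{"x": 0.36,"y": 0.35,"z": -0.055,"spin": 1.16,"fingers": 1}]'

```text
time_s: 1.4
tcp_pos: [0.4608, 0.1504, 0.3006]
eef_rot: [-180.0, 0.0, -90.4]
contact_force: [0.0, 0.1, -0.4]
gripper_width: 0.0881
gripper_force: 0.0
```

Run:
```python
from h import *
c=load('top1')
cr=lambda x,y:(225+(x+.5)/4-.5,140+(y+.5)/4-.5)
P={k:at_z(c,*cr(*v[:2]),v[2]) for k,v in dict(A=(150,43,.135),B=(48,357,.135),C=(664,545,.135),D=(755,218,.135),handle=(492,291,.185),plate=(474,353,.169),keep=(355,256,.15)).items()}
for k in P: print(k,P[k].round(4))
M=R.from_euler('xyz',sensors.get_state()['eef_rot'],degrees=True).as_matrix()
s=sensors.get_state();print(s['tcp_pos'],s['eef_rot'],M.T@(np.array([.527,-.02,.30])-s['tcp_pos']))
```

```text
A [0.7513 0.2083 0.135 ]
B [0.4801 0.2842 0.135 ]
C [ 0.3323 -0.23    0.135 ]
D [ 0.6063 -0.3101  0.135 ]
handle [ 0.5355 -0.0833  0.185 ]
plate [ 0.4864 -0.0701  0.169 ]
keep [0.567  0.0283 0.15  ]
[0.46082916 0.15043866 0.30060235] [-1.79994252e+02  8.18989568e-03 -9.04482042e+01] [ 0.1699159  -0.06750203  0.00058483]
```

>>> drive_tool --rows '[{"x": 0.03,"y": -0.012,"z": 0,"spin": 0.05},{"x": 0.07,"y": -0.028,"z": 0,"spin": 0.12},{"x": 0.11,"y": -0.044,"z": 0,"spin": 0.2},{"x": 0.15,"y": -0.06,"z": 0,"spin": 0.26},{"x": 0.17,"y": -0.067,"z": 0,"spin": 0.27},{"x": 0.17,"y": -0.067,"z": 0,"spin": 0.27},{"x": 0.17,"y": -0.067,"z": 0,"spin": 0.27}]'

```text
invalid input
```

Run:
```python
from h import *
c=snap('wrist','w2');print(c['s']['tcp_pos'],c['s']['eef_rot'])
```

```text
[0.46082916 0.15043866 0.30060235] [-1.79994252e+02  8.18989568e-03 -9.04482042e+01]
```

View pics/w2.png

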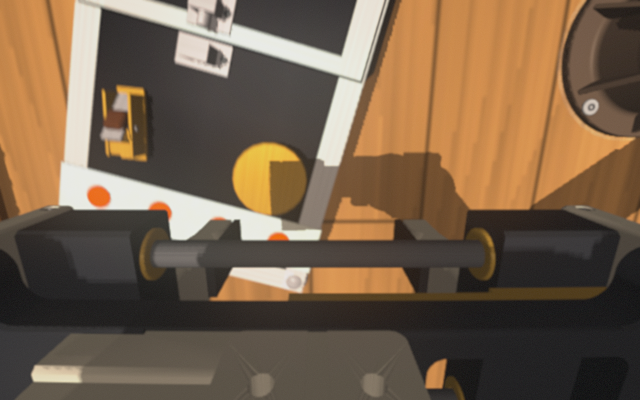

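The move was refused, probably because `fingers` was missing, so the arm hasn't moved. The picture shows only the keep (205,50) and the tin (270,178). I'll resend it.

>>> drive_tool --rows '[{"x": 0.03,"y": -0.012,"z": 0,"spin": 0.05,"fingers": 1},{"x": 0.07,"y": -0.028,"z": 0,"spin": 0.12,"fingers": 1},{"x": 0.11,"y": -0.044,"z": 0,"spin": 0.2,"fingers": 1},{"x": 0.15,"y": -0.06,"z": 0,"spin": 0.26,"fingers": 1},{"x": 0.17,"y": -0.067,"z": 0,"spin": 0.27,"fingers": 1},{"x": 0.17,"y": -0.067,"z": 0,"spin": 0.27,"fingers": 1},{"x": 0.17,"y": -0.067,"z": 0,"spin": 0.27,"fingers": 1}]'

```text
time_s: 2.33
tcp_pos: [0.5265, -0.0177, 0.3004]
eef_rot: [180.0, -0.0, -105.7]
contact_force: [0.1, 0.8, -0.0]
gripper_width: 0.0873
gripper_force: 0.0
```

Run:
```python
from h import *
c=snap('wrist','w3');print(c['s']['tcp_pos'],c['s']['eef_rot'])
a=c['pixels'][:240,160:480,::-1]
cv2.imwrite('pics/w3c.png',cv2.resize(a,None,fx=2.5,fy=2.5,interpolation=cv2.INTER_CUBIC))
```

```text
[ 0.52652521 -0.01766333  0.30037633] [ 1.79978068e+02 -1.61306708e-03 -1.05698669e+02]
```

View pics/w3c.png

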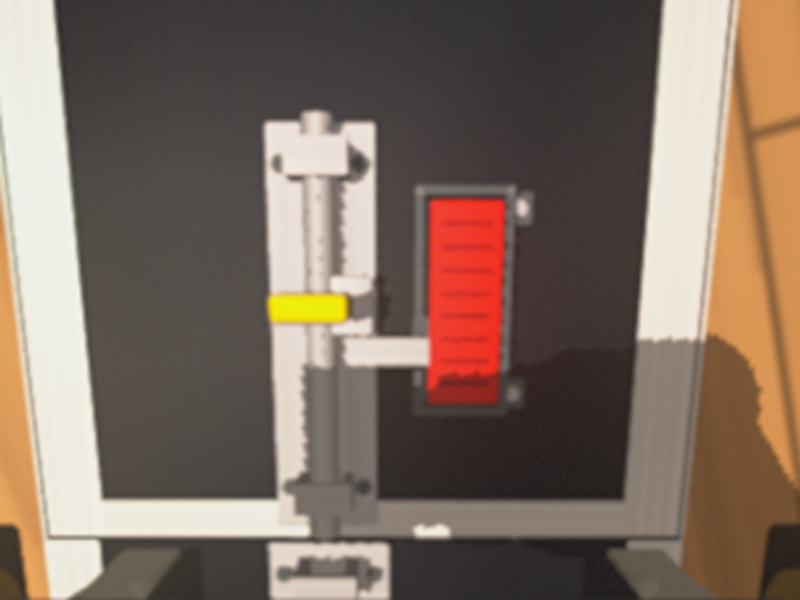

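The wrist crop shows the handle top centred at about crop (308,308), the plate spanning (428–505, 197–405) with its centre at (466,301), and the rod line near x≈320. For stereo I'll take a second, lower view from further +y, with the fingers set to about 35 mm.

>>> drive_tool --rows '[{"x": -0.02,"y": 0,"z": 0.02,"spin": 0,"fingers": -0.2},{"x": -0.04,"y": 0,"z": 0.05,"spin": 0,"fingers": -0.2},{"x": -0.04,"y": 0,"z": 0.05,"spin": 0,"fingers": -0.2},{"x": -0.04,"y": 0,"z": 0.05,"spin": 0,"fingers": -0.2},{"x": -0.04,"y": 0,"z": 0.05,"spin": 0,"fingers": -0.2},{"x": -0.04,"y": 0,"z": 0.05,"spin": 0,"fingers": -0.2}]'

```text
time_s: 3.12
tcp_pos: [0.5378, 0.0204, 0.2514]
eef_rot: [-179.9, 0.0, -105.7]
contact_force: [0.3, 1.0, 0.1]
gripper_width: 0.0365
gripper_force: 0.0
```

Run:
```python
from h import *
c=snap('wrist','w4');print(c['s']['tcp_pos'],c['s']['eef_rot'],c['s']['gripper_width'])
a=c['pixels'][:280,140:500,::-1]
cv2.imwrite('pics/w4c.png',cv2.resize(a,None,fx=2.,fy=2.,interpolation=cv2.INTER_CUBIC))
```

```text
[0.53781132 0.02037769 0.2514322 ] [-1.79930383e+02  4.80246852e-02 -1.05716372e+02] 0.03647787868751995
```

View pics/w4c.png

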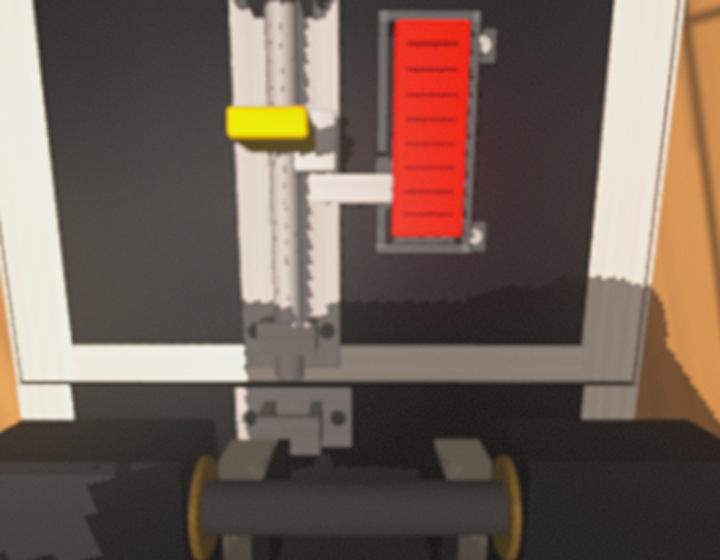

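In this view the handle top is at crop (268,122), the plate at (391–471, 20–237) with centre about (430,127), and the keep near (300,430). The fingers sit at crop x 225–275 and 437–490.

Run:
```python
from h import *
a,b,t=load('w3'),load('w4'),load('top1')
f=lambda x,y:(a,160+(x+.5)/2.5-.5,(y+.5)/2.5-.5)
g=lambda x,y:(b,140+(x+.5)/2-.5,(y+.5)/2-.5)
k=lambda x,y:(t,225+(x+.5)/4-.5,140+(y+.5)/4-.5)
for n,o in dict(handle=[f(308,308),g(268,122)],handle3=[f(308,308),g(268,122),k(492,291)],TL=[f(428,197),g(393,20)],TR=[f(507,197),g(471,20)],BL=[f(427,405),g(391,237)],BR=[f(499,405),g(463,237)],gapL=[f(48,536),g(20,382)],gapR=[f(682,536),g(635,382)]).items():
    x,e=tri(o);print(n,x.round(4),np.round(e,4))
H=np.mean([at_z(*o,.193) for o in (f(308,308),g(268,122))],0)
Q=[np.mean([at_z(*o,.169) for o in p],0) for p in ([f(428,197),g(393,20)],[f(507,197),g(471,20)],[f(427,405),g(391,237)],[f(499,405),g(463,237)])]
P=np.mean(Q,0);d=(Q[2]+Q[3]-Q[0]-Q[1])[:2];L,Rr=[np.mean([at_z(*o,.135) for o in p],0) for p in ([f(48,536),g(20,382)],[f(682,536),g(635,382)])]
print('H',H,'P',P,'yaw plate',-np.degrees(np.arctan2(d[0],d[1])),'yaw gap',np.degrees(np.arctan2(*(L-Rr)[[1,0]])),np.linalg.norm((L-Rr)[:2]))
for y in(-16.,-15.8):
    C=R.from_euler('z',y,degrees=True).as_matrix();print(y,'H-P in case',C.T@(H-P))
    tgt=(H+P)/2; 
    s=sensors.get_state();M=R.from_euler('xyz',s['eef_rot'],degrees=True).as_matrix()
    print('to mid in tool',M.T@(np.r_[tgt[:2],0.2]-s['tcp_pos']),s['tcp_pos'])
```

```text
handle [ 0.5366 -0.0832  0.1906] [0.0001 0.0001]
handle3 [ 0.536  -0.0831  0.1904] [0.0006 0.0005 0.0011]
TL [ 0.4872 -0.1085  0.1623] [0.0001 0.0001]
TR [ 0.4605 -0.1012  0.162 ] [0.0003 0.0003]
BL [ 0.5071 -0.0378  0.1692] [0. 0.]
BR [ 0.4815 -0.0306  0.1688] [0.0001 0.0001]
gapL [ 0.6828 -0.0212  0.1341] [0.0003 0.0003]
gapR [0.4115 0.058  0.1254] [0.0002 0.0002]
H [ 0.53633458 -0.0829822   0.193     ] P [ 0.4846363  -0.06894762  0.169     ] yaw plate -15.52509221346876 yaw gap -15.739159461187365 0.27781016258089186
-16.0 H-P in case [0.05356403 0.00075908 0.024     ]
to mid in tool [0.10011312 0.00021298 0.05120595] [0.53776097 0.02032536 0.25127339]
-15.8 H-P in case [0.05356636 0.0005721  0.024     ]
to mid in tool [0.10011312 0.00021298 0.05120595] [0.53776097 0.02032536 0.25127339]
```

The measured positions agree with the description (H–P is 53.6 mm across) and the tool is already aligned. I'll go to 20 mm behind the handle, then down until the tip is close to the plate.

>>> drive_tool --rows '[{"x": 0.03,"y": 0,"z": 0,"spin": 0,"fingers": -0.2},{"x": 0.07,"y": 0,"z": 0,"spin": 0,"fingers": -0.2},{"x": 0.11,"y": 0,"z": 0,"spin": 0,"fingers": -0.2},{"x": 0.12,"y": 0,"z": 0,"spin": 0,"fingers": -0.2},{"x": 0.12,"y": 0,"z": 0.005,"spin": 0,"fingers": -0.2},{"x": 0.12,"y": 0,"z": 0.025,"spin": 0,"fingers": -0.2},{"x": 0.12,"y": 0,"z": 0.045,"spin": 0,"fingers": -0.2},{"x": 0.12,"y": 0,"z": 0.055,"spin": 0,"fingers": -0.2},{"x": 0.12,"y": 0,"z": 0.058,"spin": 0,"fingers": -0.2},{"x": 0.12,"y": 0,"z": 0.058,"spin": 0,"fingers": -0.2}]'

```text
time_s: 4.42
tcp_pos: [0.5055, -0.0947, 0.1928]
eef_rot: [-180.0, 0.0, -105.7]
contact_force: [0.7, 0.6, -0.4]
gripper_width: 0.0353
gripper_force: 0.0
```

>>> drive_tool --rows '[{"x": 0,"y": 0,"z": 0,"spin": 0,"fingers": -0.2},{"x": 0,"y": 0,"z": 0,"spin": 0,"fingers": -0.2}]'

```text
time_s: 4.68
tcp_pos: [0.5054, -0.0949, 0.193]
eef_rot: [-180.0, 0.0, -105.7]
contact_force: [-0.3, 0.3, 0.3]
gripper_width: 0.035
gripper_force: 0.0
```

>>> drive_tool --rows '[{"x": 0,"y": 0,"z": 0.003,"spin": 0,"fingers": -0.2},{"x": 0,"y": 0,"z": 0.006,"spin": 0,"fingers": -0.2},{"x": 0,"y": 0,"z": 0.006,"spin": 0,"fingers": -0.2},{"x": 0,"y": 0,"z": 0.006,"spin": 0,"fingers": -0.2}]'

```text
time_s: 5.18
tcp_pos: [0.5052, -0.095, 0.1868]
eef_rot: [-180.0, -0.0, -105.7]
contact_force: [-0.3, -0.4, 3.1]
gripper_width: 0.0351
gripper_force: 1.5
```

>>> drive_tool --rows '[{"x": 0,"y": 0,"z": 0.002,"spin": 0,"fingers": -0.2},{"x": 0,"y": 0,"z": 0.004,"spin": 0,"fingers": -0.2},{"x": 0,"y": 0,"z": 0.004,"spin": 0,"fingers": -0.2},{"x": 0,"y": 0,"z": 0.004,"spin": 0,"fingers": -0.2}]'

```text
time_s: 5.68
tcp_pos: [0.5052, -0.095, 0.1827]
eef_rot: [-180.0, -0.0, -105.7]
contact_force: [-1.4, -0.6, 4.8]
gripper_width: 0.0352
gripper_force: 2.4
```

>>> drive_tool --rows '[{"x": 0,"y": 0,"z": 0.001,"spin": 0,"fingers": -0.2},{"x": 0,"y": 0,"z": 0.0025,"spin": 0,"fingers": -0.2},{"x": 0,"y": 0,"z": 0.0025,"spin": 0,"fingers": -0.2},{"x": 0,"y": 0,"z": 0.0025,"spin": 0,"fingers": -0.2}]'

```text
time_s: 6.18
tcp_pos: [0.5052, -0.095, 0.1803]
eef_rot: [-180.0, -0.0, -105.7]
contact_force: [-1.1, 0.6, 5.2]
gripper_width: 0.0349
gripper_force: 2.9
```

>>> drive_tool --rows '[{"x": -0.003,"y": 0,"z": 0,"spin": 0,"fingers": -0.2},{"x": -0.006,"y": 0,"z": 0,"spin": 0,"fingers": -0.2},{"x": -0.009,"y": 0,"z": 0,"spin": 0,"fingers": -0.2},{"x": -0.012,"y": 0,"z": 0,"spin": 0,"fingers": -0.2},{"x": -0.014,"y": 0,"z": 0,"spin": 0,"fingers": -0.2},{"x": -0.014,"y": 0,"z": 0,"spin": 0,"fingers": -0.2}]'

```text
time_s: 6.92
tcp_pos: [0.5086, -0.0826, 0.1804]
eef_rot: [180.0, -0.1, -105.7]
contact_force: [-1.2, -6.4, 6.1]
gripper_width: 0.0354
gripper_force: 3.7
```

>>> drive_tool --rows '[{"x": -0.003,"y": 0,"z": 0,"spin": 0,"fingers": -0.2},{"x": -0.006,"y": 0,"z": 0,"spin": 0,"fingers": -0.2},{"x": -0.009,"y": 0,"z": 0,"spin": 0,"fingers": -0.2},{"x": -0.012,"y": 0,"z": 0,"spin": 0,"fingers": -0.2},{"x": -0.015,"y": 0,"z": 0,"spin": 0,"fingers": -0.2},{"x": -0.018,"y": 0,"z": 0,"spin": 0,"fingers": -0.2},{"x": -0.018,"y": 0,"z": 0,"spin": 0,"fingers": -0.2}]'

```text
time_s: 7.8
tcp_pos: [0.5135, -0.0653, 0.1804]
eef_rot: [180.0, -0.1, -105.7]
contact_force: [-1.5, -5.4, 4.7]
gripper_width: 0.0345
gripper_force: 3.6
```

Run:
```python
from h import *
c=snap('side','s5');t=snap('top','t5')
A=cv2.resize(c['pixels'][140:240,280:400,::-1],None,fx=5,fy=5,interpolation=cv2.INTER_CUBIC)
cv2.imwrite('pics/s5c.png',A)
```

```text
(no output)
```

View pics/s5c.png

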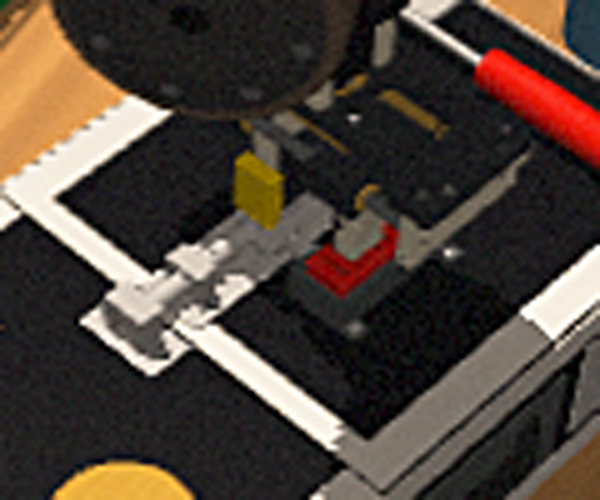

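The crop shows one finger holding the red plate down (350,245) and the other pushing the yellow handle (258,190) toward the keep. I'll keep going until the stop shows up in the force.

>>> drive_tool --rows '[{"x": -0.003,"y": 0,"z": 0,"spin": 0,"fingers": -0.2},{"x": -0.006,"y": 0,"z": 0,"spin": 0,"fingers": -0.2},{"x": -0.008,"y": 0,"z": 0,"spin": 0,"fingers": -0.2},{"x": -0.008,"y": 0,"z": 0,"spin": 0,"fingers": -0.2}]'

```text
time_s: 8.4
tcp_pos: [0.5157, -0.0576, 0.1804]
eef_rot: [180.0, -0.1, -105.7]
contact_force: [-0.9, -5.8, 5.2]
gripper_width: 0.035
gripper_force: 3.7
```

>>> drive_tool --rows '[{"x": -0.001,"y": 0,"z": 0,"spin": 0,"fingers": -0.2},{"x": -0.002,"y": 0,"z": 0,"spin": 0,"fingers": -0.2},{"x": -0.002,"y": 0,"z": 0,"spin": 0,"fingers": -0.2},{"x": -0.002,"y": 0,"z": 0,"spin": 0,"fingers": -0.2}]'

```text
time_s: 8.9
tcp_pos: [0.5157, -0.0572, 0.1804]
eef_rot: [180.0, -0.3, -105.7]
contact_force: [-0.8, -13.8, 6.4]
gripper_width: 0.0353
gripper_force: 7.6
```

The force rose at about 39 mm, as it should at the end stop. I'll check the handle's travel in the side camera before letting go.

Run:
```python
from h import *
from scipy.optimize import least_squares
c0=load('side1');c=snap('side','s6')
def proj(c,X):
    e,M=pose(c);p=M.T@(X-e);q=np.array([p[0],-p[1]])/-p[2];q=q*(1+c['k1']*(q@q));K=np.array(c['intrinsics']);return q*K[0,0]+K[:2,2]
def box(c):
    h=cv2.cvtColor(c['pixels'],cv2.COLOR_RGB2HSV);m=cv2.inRange(h,(24,120,60),(34,255,255));m[:140]=0;m[210:]=0;m[:,:300]=0;m[:,400:]=0
    n,l,s,ce=cv2.connectedComponentsWithStats(m);i=1+np.argmax(s[1:,4]);return s[i],ce[i]
print(box(c0),box(c))
H=np.array([.5363,-.083,.193-.018]);d=np.array([np.sin(np.radians(15.7)),np.cos(np.radians(15.7)),0])
for t in(0,.03,.032,.034,.036): print(t,proj(c0,H+d*t))
cv2.imwrite('pics/s6c.png',cv2.resize(c['pixels'][140:240,280:400,::-1],None,fx=5,fy=5,interpolation=cv2.INTER_CUBIC))
```

```text
(array([334, 165,  10,  15,  88], dtype=int32), array([338.19318182, 171.43181818])) (array([324, 172,  11,  15,  98], dtype=int32), array([328.84693878, 179.18367347]))
0 [339.36461432 171.44636972]
0.03 [331.29924682 177.52970357]
0.032 [330.75446257 177.94067114]
0.034 [330.20878358 178.35232152]
0.036 [329.66220845 178.76465582]
```

The travel reads about 36 mm, so the bolt is home. I'll ease the push slightly, then lift straight up to release the catch and move clear.

>>> drive_tool --rows '[{"x": 0.0015,"y": 0,"z": 0,"spin": 0,"fingers": -0.2},{"x": 0.0015,"y": 0,"z": -0.004,"spin": 0,"fingers": -0.2},{"x": 0.0015,"y": 0,"z": -0.008,"spin": 0,"fingers": -0.2},{"x": 0.0015,"y": 0,"z": -0.012,"spin": 0,"fingers": -0.2},{"x": 0.003,"y": 0,"z": -0.018,"spin": 0,"fingers": -0.2},{"x": 0.004,"y": 0,"z": -0.04,"spin": 0,"fingers": -0.2},{"x": 0.004,"y": 0,"z": -0.07,"spin": 0,"fingers": -0.2},{"x": -0.02,"y": 0,"z": -0.1,"spin": 0,"fingers": -0.2},{"x": -0.07,"y": 0,"z": -0.12,"spin": 0,"fingers": -0.2},{"x": -0.1,"y": 0,"z": -0.12,"spin": 0,"fingers": -0.2}]'

```text
time_s: 10.2
tcp_pos: [0.5449, 0.0438, 0.3023]
eef_rot: [-179.8, 0.2, -105.7]
contact_force: [0.3, 1.1, -0.8]
gripper_width: 0.0351
gripper_force: 0.0
```

>>> drive_tool --rows '[{"x": 0,"y": 0,"z": 0,"spin": 0,"fingers": -0.2},{"x": 0,"y": 0,"z": 0,"spin": 0,"fingers": -0.2}]'

```text
time_s: 10.45
tcp_pos: [0.5434, 0.0418, 0.2999]
eef_rot: [180.0, -0.0, -105.7]
contact_force: [0.2, -0.3, 0.3]
gripper_width: 0.0352
gripper_force: 0.0
```

Run:
```python
from h import *
c=snap('wrist','w7');a=c['pixels'][:240,160:480,::-1]
cv2.imwrite('pics/w7c.png',cv2.resize(a,None,fx=2.5,fy=2.5,interpolation=cv2.INTER_CUBIC))
```

```text
(no output)
```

View pics/w7c.png

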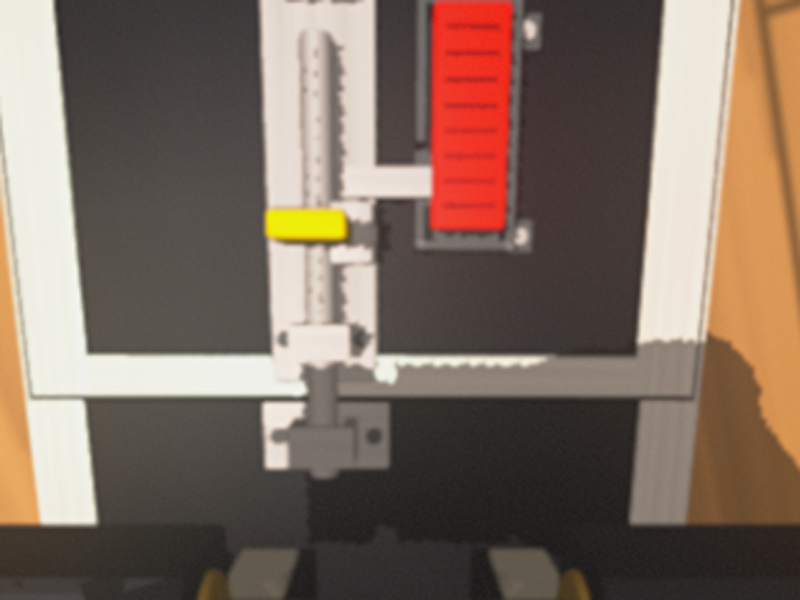

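The bolt passes through the keep (crop 322,475), and the catch nose (390,182) now sits behind the lug (355,232). I'll check numerically that the plate is up and the bolt home.

Run:
```python
from h import *
c=load('w7');f=lambda x,y:(c,160+(x+.5)/2.5-.5,(y+.5)/2.5-.5)
C=R.from_euler('z',-15.7,degrees=True).as_matrix().T
h=at_z(*f(306,225),.193);print('bolt travel',(C@(h-[.5363,-.083,.193]))[1])
for z in(.169,.161):
    b=C@(at_z(*f(468,231),z)-[.4846,-.0689,z]);w=np.linalg.norm(at_z(*f(431,228),z)-at_z(*f(506,228),z));print(z,'end y (36 exp)',b[1],'width (26 exp)',w)
```

```text
bolt travel 0.03586112919433819
0.169 end y (36 exp) 0.0363982573231169 width (26 exp) 0.026235710146059802
0.161 end y (36 exp) 0.035834993085669495 width (26 exp) 0.027012950893014403
```

```bash
python3 -c "
from plant import r; print(r.close_job())"
```

```text
the job is handed in; nothing more can be done
None
```

The bolt is home in its keep (about 36 mm of travel measured), the catch has sprung up behind the bolt's lug, the arm is clear, and the job is handed in.

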